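# Switch over the stirrers

## Robot

A 6-joint arm with a two-finger parallel gripper is mounted at the origin on the work surface. World frame = base frame: x ahead of the robot, y to its left, z up, the work surface at z = 0. Lengths are in mm, angles in rad, forces in N, time in s.
With the tool pointing down it reaches from about 400 to 825 mm from the base axis. Payload 7 kg.
Tool frame: the origin (TCP) lies at the very end of the fingers, on their centre line; the grasp point (between the pads) lies 19 mm behind it; z points along the fingers, y is the line along which they close (so a half turn about z gives the same grasp; the last joint's range is limited). The gripper opens to 88 mm and grips with 3 to 60 N. Pads are 19 mm wide; open, the fingers measure 130 mm over their backs; the gripper's body (78 mm by 193 mm) begins 47 mm behind the grasp point.
Start: joints at [1.508, 0.359, 0.012, 0, -1.224, -0.288], TCP at [231.971, 633.865, 226.561] pointing down, gripper open.
Joint ranges: [-3.07, 3.07], [-1.43, 2.12], [-1.02, 1.25], [-3.03, 1.67], [-3.05, -0], [-3.03, 3.03]. Speed limits (rad/s): [2.39, 2.39, 3.01, 3.14, 3.14, 3.14].

## Interface

Orientations are given as a unit quaternion [x, y, z, w].
In Python, from plant import bot gives the robot as it stands. Calls block until the motion is done:
- bot.move_ptp(position, orientation): joint-space move of the TCP to a pose.
- bot.line_to(position, velocity=150, ori=None): straight line of the TCP; ori=None keeps the orientation; velocity is the mean speed in mm/s.
- bot.move_joints(angles): joint-space move.
- bot.move_gripper(opening, force=None): finger opening in mm; force is the grip in N (None keeps the last); returns when the fingers have stopped.
- bot.pause(seconds).
- bot.solve_ik(position, orientation): joint angles nearest the present ones, or None.
- bot.read_state(): the state.
- bot.camera(name): name is "scene" or "top" or "wrist"; returns the picture (384x512x3 uint8, red, green, blue); there is no depth.
- bot.get_calibration(name): a dict with "fx", "fy", "cx", "cy" (pixels), "view" (4x4, takes a point from world to camera coordinates); the wrist camera has in their place "T_tool_cam" (4x4, takes a point from camera to tool coordinates, whose origin is the TCP and whose axes are the flange's). Camera axes: x right, y up, looking along -z (the intrinsics and any distortion apply to the point x, -y, -z); pixel columns grow to the right and rows downward; lengths in mm; the calibration is good to about 2 mm. A picture is of the moment at which its call begins: read the wrist's pose just before it. get_calibration takes no time and is no camera call.
A pose or a line that the arm cannot do raises bot.Unreachable and nothing moves.
- bot.close_job(): hands the job in; it is judged then, once.
The state is a dict: "t": time; "joint_pos": joint angles; "qvel": joint speeds; "tau": joint torques, N m; "tcp_pos": TCP position; "eef_rot": TCP orientation; "contact_force": force on the tool from outside, world axes, zero at the start; "moment": the same for the moment, N m; "width": finger opening in mm; "finger_force": force on a finger pad.
Only numpy, scipy, OpenCV 4.12 (cv2) and the standard library are available. Lean on these libraries where they do the work, as an engineer would, in place of code of your own. Each camera call takes 0.05 s, during which the arm holds its last target. There are 200 camera calls.

## Task

The sample on the yellow stirrer is finished and the blue one is next: on the four-way switch unit, flip the yellow toggle off (leaning to the near side, by the black strip) and the blue toggle on (leaning to the far side, by the green strip). The red and green toggles in the same row must be left as they are.

Things in the scene. Friction and masses are not known exactly. Their poses are not given: they have to be found in the camera images.
- yellow_cap (a point): Yellow toggle, starts on. Point: middle of its cap, a round-ended rod 13 mm thick, 31 mm long, on a thin stem, 43 mm from the hinge (free end 58 mm). z axis: along the lever to its free end; y: along the row (hinge line); x: from off side to on side. Swings 0.45 rad either side of upright to firm stops. About 2 N at the cap moves it; no spring, it stays where left.
- blue_cap (a point): Blue toggle, starts off; same shape, point and axes as the yellow. Off leans to the unit's side nearer the robot (black strip), on to its far side (green strip). All hinges are 54 mm above the work surface, at the flat tops of the white modules that carry the toggles; a 4 mm collar rings each stem.
- red_cap (a point): Red toggle, on, to be left so; same shape, point and axes as the yellow. The four toggles stand in one straight row, 42 mm apart, in any order of colours, along the middle of a flat grey unit 200 mm long (along the row) and 130 mm wide, turned up to 0.35 rad.
- green_cap (a point): Green toggle, off, to be left so; same shape, point and axes as the yellow. The unit is fixed to the bench; over 100 mm either side of the row is free of other things below cap height; a box and a jar stand past its two ends.

How it is judged:
By the outcome, as a careful person would: the job done as asked, in the order asked, and still so for the second after the job is handed in, with the robot touching nothing.
It also fails if it takes over 38 s, if anything falls off the work surface, if the arm or the gripper's body presses on something with over 40 N, if the wrist force passes 120 N, or if a joint passes its speed limit or range.

## Working session

There is one attempt and no reset: what is moved stays moved. The work goes in short steps, each a Python script; the robot and the scene stay as the last script left them, time stands still between calls to the robot, and variables do not carry over. Pictures are saved under pics/ and viewed, at most 10 in all, crops included, and the job is handed in when it is done.

```bash
mkdir -p pics
python3 - <<'E'
from plant import bot
import cv2,numpy as np
s=bot.read_state();print(s['t'],s['tcp_pos'],s['eef_rot'],s['width'])
ims=[]
for n in ("top","scene"):
    im=bot.camera(n);cv2.imwrite(f'pics/{n}0.png',im[:,:,::-1]);c=bot.get_calibration(n)
    print(n,{k:(np.round(v,3).tolist()) for k,v in c.items()})
    ims.append(im)
print(bot.get_calibration("wrist"))
E
```

```text
0.0 [231.79350075 633.43050812 225.62819018] [ 9.84648537e-01 -1.74546775e-01 -8.68779080e-05  8.20852170e-04] 87.35119591145187
top {'fx': 444.809, 'fy': 444.809, 'cx': 251.098, 'cy': 194.804, 'view': [[0.017, -1.0, -0.016, 40.253], [0.988, 0.014, 0.153, -564.417], [-0.153, -0.018, 0.988, -748.699], [0.0, 0.0, 0.0, 1.0]]}
scene {'fx': 363.288, 'fy': 363.288, 'cx': 254.881, 'cy': 188.846, 'view': [[-0.728, 0.685, 0.015, 348.02], [-0.499, -0.545, 0.674, 199.872], [0.47, 0.483, 0.739, -1024.095], [0.0, 0.0, 0.0, 1.0]]}
{'fx': 309.10371478415806, 'fy': 309.10371478415806, 'cx': 255.62358183217455, 'cy': 189.7749602252942, 'T_tool_cam': array([[ 5.68964054e-04,  9.54984154e-01,  2.96656269e-01,
         8.03463254e+01],
       [ 9.99999159e-01, -8.89114943e-04,  9.44281765e-04,
        -1.57893357e-01],
       [ 1.16553564e-03,  2.96655483e-01, -9.54983857e-01,
        -1.57835595e+02],
       [ 0.00000000e+00,  0.00000000e+00,  0.00000000e+00,
         1.00000000e+00]])}
```

View pics/top0.png

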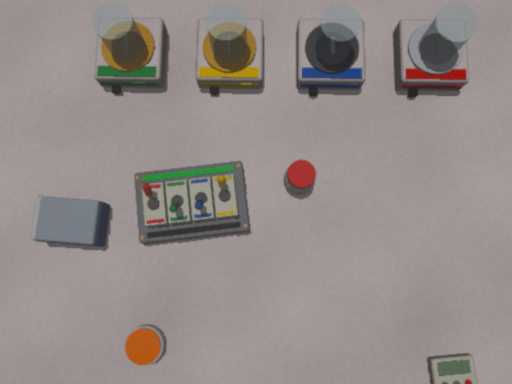

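View pics/scene0.png

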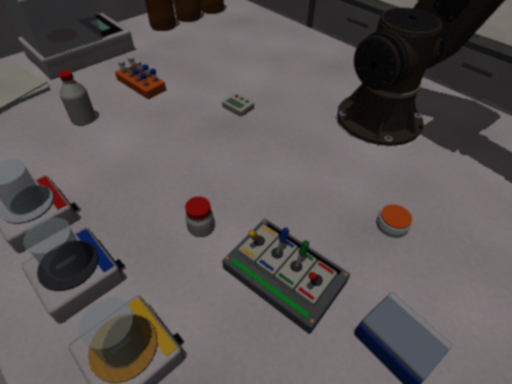

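Top view, left to right: red (147,187), green (174,208), blue (199,204), yellow (222,181). Red and yellow lean far, green and blue lean near. Next I triangulate the caps.

```bash
cat > h.py <<'E'
import cv2,numpy as np
from plant import bot
R=dict(red=[(0,8),(172,180)],green=[(50,75)],blue=[(108,125)],yellow=[(20,32)])
def mask(im,col,S=110,V=50):
    h=cv2.cvtColor(im,cv2.COLOR_RGB2HSV);m=0
    for a,b in R[col]: m=m|cv2.inRange(h,(a,S,V),(b,255,255))
    return m
def ray(n,px):
    c=bot.get_calibration(n);V=np.array(c['view']);Rm,t=V[:3,:3],V[:3,3]
    d=Rm.T@np.array([(px[0]-c['cx'])/c['fx'],-(px[1]-c['cy'])/c['fy'],-1]);return -Rm.T@t,d/np.linalg.norm(d)
def onz(n,px,z):
    o,d=ray(n,px);return o+d*(z-o[2])/d[2]
def tri(p,q):
    o1,d1=ray('top',p);o2,d2=ray('scene',q)
    s=np.linalg.lstsq(np.c_[d1,-d2],o2-o1,rcond=None)[0];a=o1+s[0]*d1;b=o2+s[1]*d2
    return (a+b)/2,np.linalg.norm(a-b)
E
python3 - <<'E'
from h import *
win=dict(top=(130,155,250,245),scene=(215,215,355,330))
for n,(x0,y0,x1,y1) in win.items():
    im=cv2.imread(f'pics/{n}0.png')[:,:,::-1].copy()
    for c in R:
        m=mask(im,c);k=np.zeros_like(m);k[y0:y1,x0:x1]=m[y0:y1,x0:x1]
        N,_,st,ce=cv2.connectedComponentsWithStats(k)
        print(n,c,[(st[i,:5].tolist(),ce[i].round(1).tolist()) for i in range(1,N) if st[i,4]>8])
    cr=cv2.resize(im[y0:y1,x0:x1],None,fx=5,fy=5,interpolation=cv2.INTER_CUBIC)
    cv2.imwrite(f'pics/{n}c.png',cr[:,:,::-1])
E
```

```text
top red [([143, 183, 17, 13, 101], [148.9, 188.1]), ([147, 219, 17, 5, 52], [155.0, 220.9])]
top green [([143, 165, 91, 16, 498], [187.8, 172.9]), ([168, 182, 15, 3, 22], [175.6, 183.4]), ([170, 205, 6, 6, 25], [172.8, 207.4]), ([171, 218, 7, 2, 12], [174.0, 218.5])]
top blue [([192, 179, 15, 4, 33], [199.2, 180.6]), ([196, 200, 6, 9, 36], [198.2, 204.2]), ([195, 215, 8, 3, 19], [198.1, 215.7]), ([206, 214, 5, 2, 9], [208.2, 214.6])]
top yellow [([215, 175, 16, 13, 109], [222.0, 179.9]), ([218, 210, 17, 5, 55], [226.1, 212.4])]
scene red [([319, 262, 15, 12, 59], [325.7, 267.5]), ([309, 272, 8, 8, 49], [312.4, 275.8]), ([299, 288, 15, 12, 56], [306.0, 293.1])]
scene green [([303, 241, 5, 6, 21], [305.1, 243.4]), ([307, 255, 5, 4, 11], [308.9, 256.5]), ([231, 258, 79, 60, 578], [270.5, 288.0]), ([279, 274, 13, 10, 29], [285.3, 278.3])]
scene blue [([280, 228, 9, 14, 71], [283.5, 234.2]), ([287, 242, 7, 5, 17], [289.7, 243.9]), ([260, 260, 13, 10, 37], [266.2, 264.7])]
scene yellow [([263, 226, 13, 10, 48], [269.0, 230.2]), ([249, 230, 9, 8, 50], [252.4, 233.5]), ([242, 247, 13, 10, 49], [247.9, 251.7])]
```

View pics/topc.png

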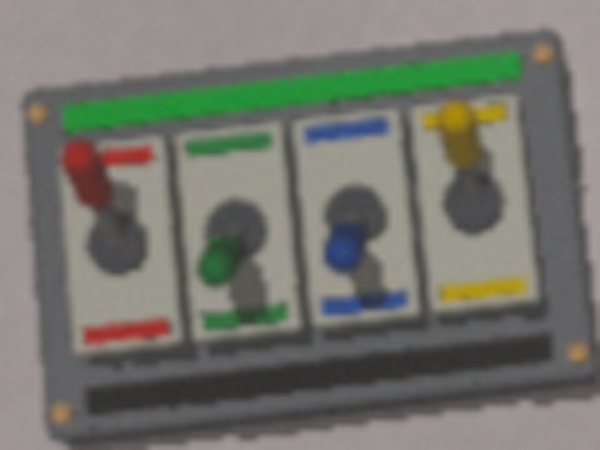

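View pics/scenec.png

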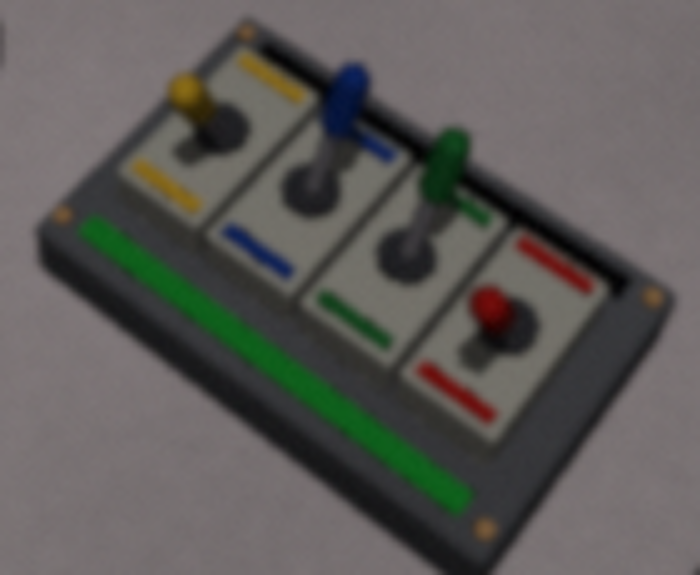

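Crops show collars in the top crop at red (117,245), green (236,230), blue (355,214) and yellow (473,203). In the scene crop they are at yellow (222,130), blue (312,190), green (407,257) and red (518,327). Now I fit the row.

Run:
```python
from h import *
f=lambda p,o:(np.array(p)+.5)/5-.5+np.array(o)
T=dict(red=(117,245),green=(236,230),blue=(355,214),yellow=(473,203))
S=dict(red=(516,326),green=(407,257),blue=(312,190),yellow=(221,130))
A=[];B=[]
for c in T:
    t=f(T[c],(130,155));s=f(S[c],(215,215));A.append(onz('top',t,57)[:2]);B.append(onz('scene',s,57)[:2])
    print(c,A[-1].round(1),B[-1].round(1),tri(t,s))
for P in (A,B):
    P=np.array(P);d=P[3]-P[0];print('spacing',np.linalg.norm(np.diff(P,axis=0),axis=1),np.arctan2(d[0],-d[1]), P.mean(0))
for c,t,s in (('yellow',(459,133),(190,98)),('blue',(346,246),(346,100)),('green',(219,262),(445,167)),('red',(86,173),(493,311))):
    print(c,'cap',tri(f(t,(130,155)),f(s,(215,215))))
# corner screws
sc=[onz('top',f(p,(130,155)),40)[:2].round(1) for p in ((37,112),(543,52),(578,352),(61,412))];print(sc)
for a,b in ((0,1),(3,2)):
    d=sc[b]-sc[a];print(np.arctan2(d[0],-d[1]))
```

```text
red [543.7 220.3] [542.9 224.3] (array([542.91896503, 222.3284378 ,  54.74450898]), np.float64(3.555809057357282))
green [549.6 178.7] [550.5 181. ] (array([549.56182366, 179.68229049,  54.43692838]), np.float64(1.183814394292809))
blue [555.8 137.1] [555.4 139.2] (array([555.3950165 , 138.0206084 ,  55.85290193]), np.float64(1.9006602827412955))
yellow [560.3  95.8] [561.6  98.3] (array([560.43925567,  96.44618604,  53.99784505]), np.float64(1.031097614386085))
spacing [42.01056157 42.06710899 41.55880954] 0.13300298481270453 [552.3467678  158.00525654]
spacing [43.93250114 42.04986671 41.40304148] 0.14698317599156657 [552.58089445 160.68074343]
yellow cap (array([578.24776592,  98.44316536,  93.53185591]), np.float64(0.5465676518336409))
blue cap (array([539.06161685, 135.61852578,  93.52712078]), np.float64(1.8119756610258906))
green cap (array([533.48964762, 177.66254968,  92.60071714]), np.float64(0.8905143502756228))
red cap (array([562.92906092, 224.11711445,  92.03429038]), np.float64(1.32747346317393))
[array([594. , 255.9]), array([618.6,  73.2]), array([510. ,  58.5]), array([486. , 241.3])]
0.1338419929202729
0.13054436653332954
```

```bash
cat >> h.py <<'E'
from scipy.spatial.transform import Rotation as Ro
a=0.135;U=np.array([np.cos(a),np.sin(a),0])
H=dict(yellow=np.array([560.8,96.8,0]),blue=np.array([555.4,138,0]))
def quats():
    for s in (1,-1):
        y=s*U;z=np.array([0,0,-1.]);yield Ro.from_matrix(np.c_[np.cross(y,z),y,z]).as_quat()
def best():
    q0=np.array(bot.read_state()['joint_pos']);o=[]
    for q in quats():
        j=bot.solve_ik(H['yellow']+70*U+[0,0,170],q)
        if j is not None:o.append((np.abs(np.array(j)-q0).max(),q))
    return min(o,key=lambda v:v[0])[1]
def P(c,s,z): return H[c]+s*U+[0,0,z]
def push(c,side,q,z=84):   # start on side (+1 far), push the other way
    bot.move_ptp(P(c,side*72,170),q)
    bot.line_to(P(c,side*72,z),150)
    bot.pause(.2);f0=np.array(bot.read_state()['contact_force'])
    bot.line_to(P(c,side*24,z),60)
    s=24
    while s>4:
        st=bot.read_state();f=(np.array(st['contact_force'])-f0)@U*side
        print(round(st['t'],2),s,round(f,1),np.round((np.array(st['tcp_pos'])-H[c])@U,1))
        if f>9: break
        s-=1.5;bot.line_to(P(c,side*s,z),30)
    bot.line_to(P(c,side*72,z),120);bot.line_to(P(c,side*72,170),200)
E
python3 - <<'E'
from h import *
bot.move_gripper(0)
q=best();print(q)
push('yellow',1,q)
bot.move_ptp(P('blue',-85,190),q)
print(bot.read_state()['t'])
for n,(x0,y0,x1,y1) in dict(scene=(215,215,355,330)).items():
    cv2.imwrite('pics/s1.png',cv2.resize(bot.camera(n)[y0:y1,x0:x1,::-1],None,fx=4,fy=4))
E
```

```text
[ 0.75318999 -0.65780304  0.         -0.        ]
5.77 24 0.2 23.5
6.02 22.5 2.3 22.4
6.27 21.0 1.1 20.8
6.52 19.5 2.3 19.4
6.77 18.0 2.0 18.0
7.02 16.5 1.4 16.5
7.27 15.0 1.7 14.9
7.52 13.5 1.5 13.3
7.77 12.0 1.3 11.8
8.02 10.5 1.7 10.2
8.27 9.0 1.3 8.7
8.52 7.5 1.9 7.3
8.77 6.0 2.8 6.0
9.02 4.5 5.0 5.6
11.2667
```

View pics/s1.png

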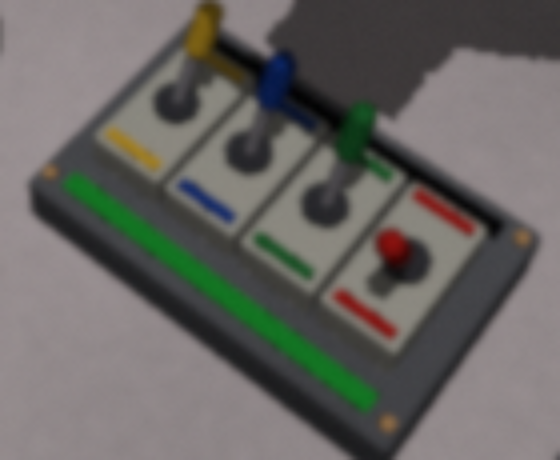

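Yellow now leans near, parallel to blue and green; the last step ran into the stop (5 N, the TCP lagging 1 mm). Now blue, allowing a little further travel.

```bash
sed -i 's/while s>4/while s>0/; s/side\*24,z),60/side*15,z),60/; s/s=24/s=15/' h.py
python3 - <<'E'
from h import *
q=best();print(q)
push('blue',-1,q)
bot.move_ptp(P('blue',-150,220),q)
print(bot.read_state()['t'])
ims=[cv2.resize(bot.camera(n)[y0:y1,x0:x1,::-1],(400,330),interpolation=cv2.INTER_CUBIC) for n,(x0,y0,x1,y1) in dict(scene=(215,215,355,330),top=(130,155,250,254)).items()]
cv2.imwrite('pics/s2.png',np.hstack(ims))
E
```

```text
[ 0.75318999 -0.65780304  0.         -0.        ]
13.59 15 -0.4 -14.9
13.84 13.5 2.9 -13.8
14.09 12.0 2.4 -12.2
14.34 10.5 2.5 -10.6
14.59 9.0 2.7 -9.0
14.84 7.5 2.1 -7.4
15.09 6.0 4.5 -6.3
15.34 4.5 8.7 -6.0
15.59 3.0 12.5 -5.8
17.3583
```

View pics/s2.png

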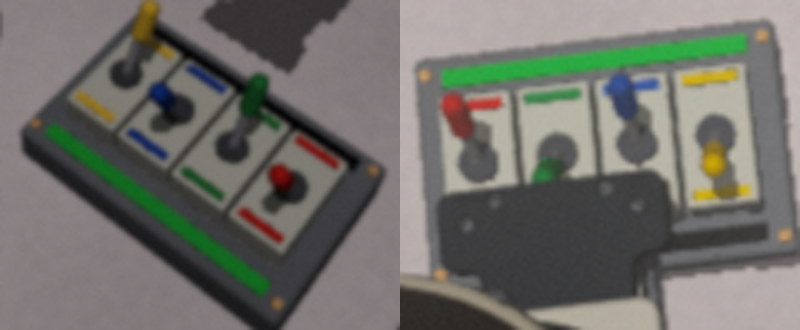

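Blue leans far and yellow near, with red and green unchanged. Both pushes reached the firm stop at the same offset, about 6 mm. The arm is clear, so I'll check the yellow cap's position and hand in.

Run:
```python
from h import *
p,e=tri((223.9,203),(266.5,222.7));d=(p-H['yellow'])@U;print(p,e,d,np.arctan2(d,p[2]-54))
if np.arctan2(d,p[2]-54)<-.33: print(bot.close_job())
```

```text
[541.2685269   94.332056    89.78893745] 2.5119330084920812 -19.685924050672913 -0.5028862958078811
the job is handed in; nothing more can be done
None
```

Yellow was flipped off first, then blue on, each pushed to its stop; red and green look unchanged in the last pictures, and the job was handed in at about 17.5 s with the arm clear of the unit.

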